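# Clear the light panel and hold the light meter on its mark

### The arm

A 7-joint arm with a two-finger parallel gripper is mounted at the origin on the work surface. World frame = base frame: x ahead of the robot, y to its left, z up, the work surface at z = 0. Lengths are in m, angles in rad, forces in N, time in s.
With the tool pointing down it reaches from about 0.4 to 0.875 m from the base axis. Payload 6.5 kg.
Tool frame: the origin (TCP) lies midway between the tips of the shut fingers; the grasp point (between the pads) lies 19 mm behind it; z points along the fingers, y is the direction in which the jaws open and shut (so a half turn about z gives the same grasp; the last joint's range is limited). The gripper opens to 85 mm and grips with 20 to 120 N. Pads are 22 mm wide; open, the fingers measure 114 mm over their backs; the gripper's body (76 mm by 85 mm) begins 54 mm behind the grasp point. The pads swing forward as they close: fully open they stand 13 mm farther back than shut.
Start: joints at [-1.396, 0.536, -0.004, 1.538, 0.003, 1.067, -0.071], TCP at [0.155, 0.631, 0.231] pointing down, gripper open.
Joint ranges: [-2.7, 2.7], [-0.37, 2.16], [-1.27, 1.26], [0.24, 2.4], [-1.31, 4.45], [0.19, 1.91], [-2.76, 2.76]. Speed limits (rad/s): [2.39, 2.39, 3.14, 3.14, 3.14, 3.14, 3.14].

### API

Orientations are given as a unit quaternion [x, y, z, w].
In Python, from plant import env gives the robot as it stands. The module is installed in compiled form; this text tells all that it offers.
- The arm moves only by the shell command python3 -m inch 'ROWS' [OPENING]. ROWS is JSON, a list of rows, each an object of numbers: "x", "y", "z": the shift along the world's x, y, z in cm; "turn": the turn about the world's z in rad. A call has 1 to 12 rows; each row is the pose to reach, as a shift and turn from the pose commanded when the call began; what a row does not reach only later rows make up. A row lasts 1/10 s, in which the tool goes at most 50 mm and 8.59 degrees, less where a joint would pass 70% of its speed; a pose out of reach is approached as far as the arm can. A call with a gripper value outside its range is refused whole. OPENING is the gripper's target within -1 to 1 (shut at 1, half-way at 0, fully open at -1), set as the call begins (- or left out, the last holds). The fingers move at their own pace and stop on an object; the grip force is fixed at half the most. Time passes only in rows, so rows that repeat a pose let the fingers close. It gives the time, the measured TCP pose, the force and the opening at its end, in the units of the state.
- env.state(): the state, without advancing time (a new reading comes with each control period).
- env.snapshot(name): name is "side" or "top" or "wrist"; returns the picture (480x640x3 uint8, red, green, blue); there is no depth.
- env.get_calibration(name): a dict with "intrinsics" (3x3 intrinsics, pixels), "R" (3x3) and "t" (3): a world point X has camera coordinates R X + t. Camera axes: x right, y down, z forward; pixel columns grow to the right and rows downward; lengths in m; the calibration is good to about 2 mm. A picture is of the moment at which its call begins: read the wrist's pose just before it. get_calibration takes no time and is no camera call; for the wrist camera it gives the pose at the moment of the call.
- env.finish_job(): hands the job in, once; it reports no verdict.
The state is a dict: "t": time; "q": joint angles; "joint_vel": joint speeds; "tau": joint torques, N m; "tcp_pos": TCP position; "ee_rot": TCP orientation; "contact_force": force on the tool from outside, world axes, zero at the start; "wrist_torque": the same for the moment, N m; "finger_gap": opening from 0.0 (shut) to 1.0 (fully open).
Only numpy, scipy, OpenCV 4.12 (cv2) and the standard library are available. Lean on these libraries where they do the work, as an engineer would, in place of code of your own. Each camera call takes 0.05 s, during which the arm holds its last target.

### The job

Clear the small lens brush off the light panel and lay it flat in the empty compartment of the instrument tray, bristles towards the same end as the blade of the spatula that already lies there. Then take the pen-shaped light meter out of its slanted stand and hold it upright with its sprung nose inside the ring marked on the panel, pressed down gently so that the nose goes in about half-way. Finish while holding it there - do not let go or put it down - and leave the spatula, jar, dishes and slide box where they are.

Things in the scene. Friction and masses are not known exactly. Their poses are not given: they have to be found in the camera images.
- panel: Light panel for viewing slides, fixed on the bench: flat aluminium box 180 (x) by 200 (y) mm, 28 mm high, white top. Origin at the centre of its underside.
- ring (a point): Centre of the thin dark ring printed on the panel's top (28 mm above the bench): outer diameter 33 mm, inner diameter 25 mm. Where it lies on the panel varies; the brush lies across it at the start.
- brush_mid (a point): Lens brush, loose, 30 g, lying flat on the panel, 130 mm long along its x: wooden handle 14 mm wide (y), 12 mm thick (z), flat sides; rigid bristle head at the +x end, 22 mm wide, 10 thick, 30 long. This point: in the handle, 6 mm above the underside, the place to grip (across y). From here the handle runs from -65 to +25 mm along x; the head ends at +65 mm.
- brush_head (a point): Centre of the brush's bristle head, 50 mm along +x from brush_mid. z up as it lies flat.
- tray: Steel instrument tray, fixed, 172 (x) by 124 (y) mm, floor 4 mm thick; two compartments side by side, each 164 mm long (x), 56 mm wide (y), walls 4 mm thick and 12 mm high above the floor, the long walls cut away over the middle 90 mm for fingers. Origin at the centre of its underside.
- free_slot (a point): Centre of the floor of the tray's empty compartment (its +y side), 4 mm above the bench; axes as the tray's. The other compartment's centre is 60 mm away along -y. The brush's head must point along +x here.
- spatula: Bystander: steel spatula, loose, 145 mm long, 16 mm wide at the blade, 5 mm thick, lying in the tray's other compartment with its blade towards the tray's +x. Origin at its underside, near the middle. To be left alone.
- stand_mouth (a point): Centre of the mouth of the slanted socket of the meter's grey stand (fixed), 78 mm above the bench. Base 100 by 70 mm, 10 high; socket 26 mm square outside, 38 deep, open below. Its axis leans 25 degrees: going up, it leans to the stand's own -x, and so does the meter in it, with its y faces facing the stand's y. This point's axes are the stand's, z vertical.
- meter_grip (a point): Light meter, loose, 0.11 kg, like a stubby pen; its z runs from nose to back end. Black handle 22 mm square, 55 long; below it a 14 mm round barrel 42 long, then a white nose 10 mm across standing out 14. This point: on the axis, 28 mm above the handle's lower face, 27 below the back end. At first the barrel is in the socket (1 mm play), the handle on its mouth: draw it 60 mm along its axis.
- meter_tip (a point): Centre of the flat end of the meter's nose, on the meter's axis, 84 mm from meter_grip along its -z when the nose is out.
- nose (a joint): How far the meter's nose is pushed in: 0 m = fully out, 0.008 m = fully in. Spring: about 1.2 N to start it and 0.6 N for each further mm (about 3.6 N at half-way, 6 N fully in).
- bottle: Bystander: small amber glass jar, diameter 44 mm, 75 mm high, beyond the panel. Origin at the centre of its underside.
- dishes: Bystander: stack of three covered dishes, diameter 92 mm, 43 mm high, beyond the panel. Origin at the centre of its underside.
- slidebox: Bystander: flat grey box for slides, 85 by 170 mm, 35 mm high, beyond the panel. Origin at the centre of its underside.

How it is judged:
By the outcome, as a careful person would: the job done as asked, in the order asked, and still so for the second after the job is handed in, while the arm keeps its last pose, push and grip.
It also fails if it takes over 53 s, if anything falls off the work surface, if the arm or the gripper's body presses on something with over 40 N, if the wrist force passes 120 N, or if a joint passes its speed limit or range.

## Working session

There is one attempt and no reset: what is moved stays moved. The work goes in short steps, Python scripts to look and compute and a shell command to move; the robot and the scene stay as the last step left them, time stands still between calls to the robot, and variables do not carry over. Pictures are saved under pics/ and viewed, and the job is handed in when it is done.

```bash
mkdir -p pics; cat > h.py <<'E'
import numpy as np, cv2
from plant import env
from scipy.spatial.transform import Rotation as Rn
def snap(n,f):
    c=env.get_calibration(n); im=env.snapshot(n); cv2.imwrite('pics/'+f+'.png',cv2.cvtColor(im,cv2.COLOR_RGB2BGR)); np.savez('pics/'+f+'.npz',im=im,K=c['intrinsics'],R=c['R'],t=c['t']); return im,c
def load(f):
    d=np.load('pics/'+f+'.npz'); return d
def ray(d,u,v,z):
    K,R,t=[np.array(d[k]) for k in (('K' if 'K' in d else 'intrinsics'),'R','t')]
    r=R.T@np.linalg.inv(K)@[u,v,1]; o=-R.T@t; return o+r*(z-o[2])/r[2]
def proj(d,X):
    p=np.array(d['K'])@(d['R']@np.array(X)+d['t']); return p[:2]/p[2]
E
python3 - <<'E'
from h import *
for n in('side','top','wrist'):
    im,c=snap(n,n+'0'); print(n,-c['R'].T@c['t'])
s=env.state(); print({k:np.round(v,3) for k,v in s.items()})
E
```

```text
side [0.48822526 0.56832639 0.70214112]
top [ 0.50356043 -0.00326583  0.92255185]
wrist [0.07484847 0.64879496 0.37296717]
{'t': np.float64(0.15), 'q': array([-1.396,  0.537, -0.004,  1.539,  0.003,  1.067, -0.071]), 'joint_vel': array([-0.001, -0.003,  0.001, -0.004, -0.001,  0.001, -0.001]), 'tau': array([ 1.0000e-03, -5.8378e+01,  1.0500e+00, -2.5935e+01,  1.2000e-02,
        7.0000e-03,  0.0000e+00]), 'tcp_pos': array([0.155, 0.631, 0.231]), 'ee_rot': array([ 0.12 ,  0.993, -0.001, -0.   ]), 'contact_force': array([-0.552, -0.675, -0.217]), 'wrist_torque': array([ 0.003, -0.026, -0.   ]), 'finger_gap': np.float64(1.002)}
```

View pics/top0.png

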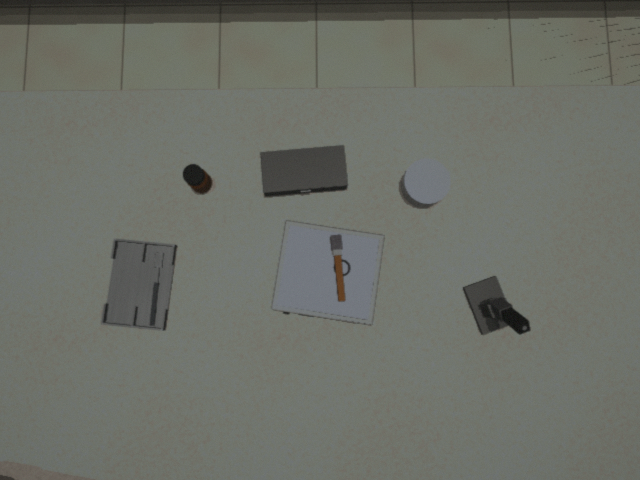

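View pics/side0.png

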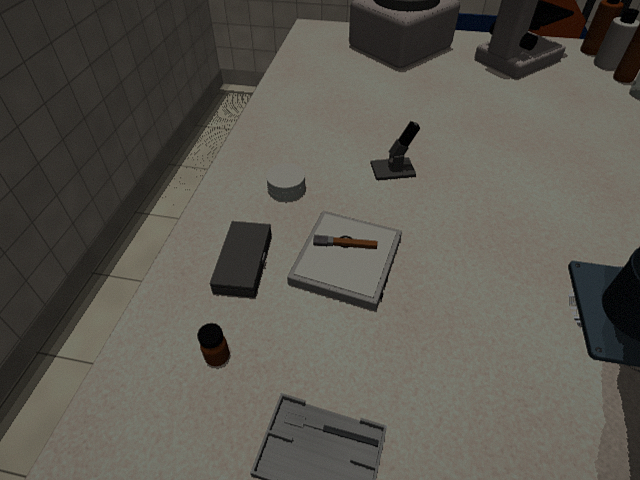

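View pics/wrist0.png

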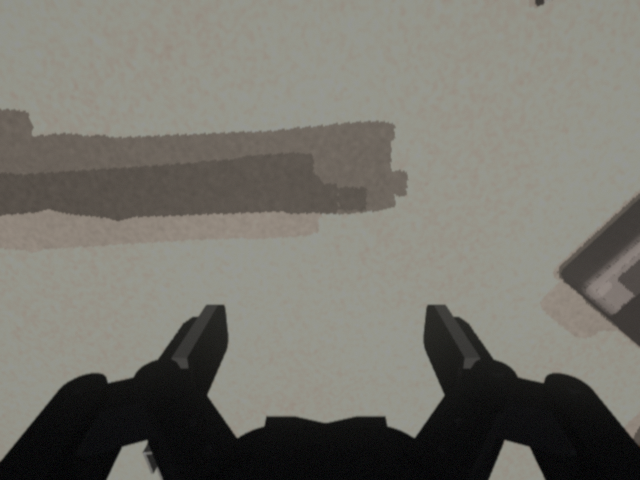

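```bash
python3 - <<'E'
from h import *
im=load('top0')['im'][...,::-1]
a=cv2.resize(im[225:340,90:190],None,fx=4,fy=4,interpolation=cv2.INTER_CUBIC)
b=cv2.resize(im[215:330,265:390],None,fx=3,fy=4,interpolation=cv2.INTER_CUBIC)
cv2.imwrite('pics/c1.png',cv2.convertScaleAbs(np.hstack([a,b]),alpha=1.8))
im2=load('top0')['im'][265:345,455:540,::-1]; im3=load('side0')['im'][110:190,360:430,::-1]
cv2.imwrite('pics/c2.png',cv2.convertScaleAbs(np.hstack([cv2.resize(im2,None,fx=5,fy=5,interpolation=cv2.INTER_CUBIC),cv2.resize(im3,None,fx=5,fy=5,interpolation=cv2.INTER_CUBIC)]),alpha=2.2))
E
```

```text
(no output)
```

View pics/c1.png

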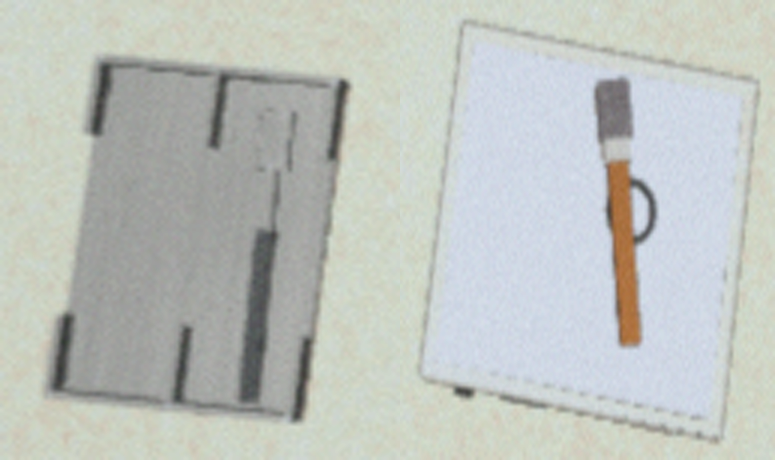

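View pics/c2.png

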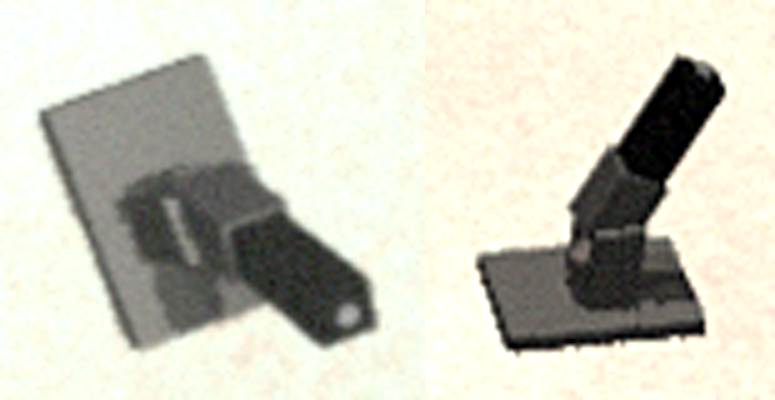

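```bash
cat > m1.py <<'E'
from h import *
d=load('top0'); im=d['im']; hsv=cv2.cvtColor(im,cv2.COLOR_RGB2HSV)
def big(m):
    n,l,s,c=cv2.connectedComponentsWithStats(m.astype(np.uint8)); k=1+np.argmax(s[1:,4]); return l==k
H,S,V=[hsv[...,i].astype(int) for i in range(3)]
roi=np.zeros(V.shape,bool)
# brush handle
r=roi.copy(); r[220:330,270:390]=1
o=big((S>120)&(H<25)&r); ys,xs=np.nonzero(o)
rect=cv2.minAreaRect(np.c_[xs,ys].astype(np.float32)); box=cv2.boxPoints(rect)
P=np.array([ray(d,u,v,.040) for u,v in box]); print('handle box',np.round(P[:,:2],4), [np.linalg.norm(P[i]-P[(i+1)%4]).round(4) for i in range(4)])
# panel white
w=big((V>100)&(S<25)&r); print('panel area',w.sum())
cnt=max(cv2.findContours(w.astype(np.uint8),0,2)[0],key=cv2.contourArea)
b=cv2.boxPoints(cv2.minAreaRect(cnt)); Q=np.array([ray(d,u,v,.028) for u,v in b]); print('panel',b.round(1).tolist(),np.round(Q[:,:2],4),[np.linalg.norm(Q[i]-Q[(i+1)%4]).round(4) for i in range(4)])
print(im[300,300],im[262,349],im[325,150],im[280,120],im[200,420])
E
python3 m1.py
```

```text
handle box [[ 0.5794 -0.0418]
 [ 0.5802 -0.0546]
 [ 0.495  -0.0598]
 [ 0.4942 -0.0472]] [np.float64(0.0128), np.float64(0.0854), np.float64(0.0127), np.float64(0.0854)]
panel area 10887
panel [[270.0, 220.0], [389.0, 220.0], [389.0, 329.0], [270.0, 329.0]] [[ 0.6533  0.0842]
 [ 0.6514 -0.1523]
 [ 0.4383 -0.1465]
 [ 0.4399  0.0834]] [np.float64(0.2365), np.float64(0.2132), np.float64(0.2299), np.float64(0.2135)]
[115 119 127] [110 113 120] [66 65 65] [85 87 86] [115 117 124]
```

```bash
cat >> m1.py <<'E'
print('----')
sm=cv2.GaussianBlur(im,(0,0),1.0).astype(int); R_,G_,B_=sm[...,0],sm[...,1],sm[...,2]
w=(B_-R_>5)&(V>85)&r; w=big(w)
def quad(m,z,eps=4):
    cnt=max(cv2.findContours(m.astype(np.uint8),0,2)[0],key=cv2.contourArea); hu=cv2.convexHull(cnt)
    b=cv2.boxPoints(cv2.minAreaRect(hu)); Q=np.array([ray(d,u,v,z) for u,v in b])[:,:2]
    print(b.round(1).tolist(),Q.round(4).tolist(),'side',[np.linalg.norm(Q[i]-Q[(i+1)%4]).round(4) for i in range(4)],'ctr',Q.mean(0).round(4)); return Q
quad(w,.028)
# ring
k=big(w); hole=cv2.morphologyEx(w.astype(np.uint8),cv2.MORPH_CLOSE,np.ones((25,25)))
g=V; dark=(hole>0)&(V<100)&(S<80); rr=roi.copy(); rr[255:282,328:355]=1
ys,xs=np.nonzero(dark&rr); print(list(zip(xs,ys,V[ys,xs])))
# tray
r2=roi.copy(); r2[230:340,90:190]=1
t=big((V<97)&r2); print(t.sum()); quad(t,.016)
r3=roi.copy(); r3[270:340,455:540]=1
t=big((V<95)&r3); ys,xs=np.nonzero(t); 
E
python3 m1.py|sed -n '/----/,$p'
```

```text
----
[[272.8999938964844, 307.29998779296875], [285.3999938964844, 224.0], [380.6000061035156, 238.3000030517578], [368.1000061035156, 321.6000061035156]] [[0.4813, 0.0779], [0.645, 0.0536], [0.6149, -0.1347], [0.4526, -0.1065]] side [np.float64(0.1655), np.float64(0.1907), np.float64(0.1647), np.float64(0.1866)] ctr [ 0.5485 -0.0274]
[(np.int64(333), np.int64(255), np.int64(97)), (np.int64(334), np.int64(255), np.int64(92)), (np.int64(335), np.int64(255), np.int64(93)), (np.int64(336), np.int64(255), np.int64(93)), (np.int64(337), np.int64(255), np.int64(92)), (np.int64(341), np.int64(255), np.int64(89)), (np.int64(333), np.int64(256), np.int64(83)), (np.int64(341), np.int64(256), np.int64(99)), (np.int64(341), np.int64(257), np.int64(97)), (np.int64(334), np.int64(258), np.int64(75)), (np.int64(341), np.int64(258), np.int64(96)), (np.int64(334), np.int64(259), np.int64(78)), (np.int64(342), np.int64(259), np.int64(81)), (np.int64(334), np.int64(260), np.int64(78)), (np.int64(342), np.int64(260), np.int64(50)), (np.int64(343), np.int64(260), np.int64(54)), (np.int64(344), np.int64(2
[... 3746 characters left out ...]
(np.int64(345), np.int64(275), np.int64(79)), (np.int64(343), np.int64(276), np.int64(84)), (np.int64(343), np.int64(277), np.int64(97)), (np.int64(343), np.int64(278), np.int64(95)), (np.int64(343), np.int64(279), np.int64(99)), (np.int64(336), np.int64(280), np.int64(70)), (np.int64(343), np.int64(280), np.int64(98)), (np.int64(336), np.int64(281), np.int64(77))]
5382
[[100.5999984741211, 323.5], [112.69999694824219, 235.39999389648438], [177.39999389648438, 244.3000030517578], [165.3000030517578, 332.3999938964844]] [[0.4519, 0.4179], [0.6265, 0.4018], [0.6075, 0.271], [0.4339, 0.29]] side [np.float64(0.1753), np.float64(0.1322), np.float64(0.1747), np.float64(0.1292)] ctr [0.53   0.3452]
```

```bash
python3 -m inch '[{"x":5,"y":-8.5,"turn":0.05},{"x":20,"y":-34,"z":0,"turn":0.3},{"x":20,"y":-34,"z":0,"turn":0.3},{"x":20,"y":-34,"z":0,"turn":0.3},{"x":20,"y":-34,"z":0,"turn":0.3},{"x":20,"y":-34,"z":0,"turn":0.3},{"x":20,"y":-34,"z":0,"turn":0.3},{"x":20,"y":-34,"z":0,"turn":0.3},{"x":36,"y":-58,"z":0,"turn":0.3},{"x":36,"y":-58,"z":0,"turn":0.3},{"x":36,"y":-58,"z":0,"turn":0.3},{"x":36,"y":-58,"z":0,"turn":0.3}]' -0.3
```

```text
invalid input
```

```bash
python3 -m inch '[{"x":5,"y":-8.5,"z":0,"turn":0.05}]' -0.3; python3 -m inch '[{"x":5,"y":-8.5,"z":0,"turn":0.05}]'
```

```text
t: 0.25
tcp_pos: [0.1749, 0.592, 0.2305]
ee_rot: [0.091, 0.996, 0.001, -0.002]
contact_force: [0.9, 0.8, 0.1]
finger_gap: 0.856
t: 0.35
tcp_pos: [0.2052, 0.5444, 0.2306]
ee_rot: [0.068, 0.998, -0.0, -0.0]
contact_force: [2.2, -0.3, 0.5]
finger_gap: 0.69
```

```bash
python3 -m inch '[{"x":17.5,"y":-29.5,"z":0,"turn":0.2},{"x":17.5,"y":-29.5,"z":0,"turn":0.2},{"x":17.5,"y":-29.5,"z":0,"turn":0.2},{"x":17.5,"y":-29.5,"z":0,"turn":0.2},{"x":17.5,"y":-29.5,"z":0,"turn":0.2},{"x":17.5,"y":-29.5,"z":0,"turn":0.2},{"x":17.5,"y":-29.5,"z":0,"turn":0.2},{"x":35.3,"y":-59.4,"z":-2,"turn":0.2},{"x":35.3,"y":-59.4,"z":-2,"turn":0.2},{"x":35.3,"y":-59.4,"z":-2,"turn":0.2},{"x":35.3,"y":-59.4,"z":-2,"turn":0.2},{"x":35.3,"y":-59.4,"z":-2,"turn":0.2}]'
python3 -m inch '[{"x":3.5,"y":-5.9,"z":-2,"turn":0},{"x":6.3,"y":-10.6,"z":-4,"turn":0},{"x":6.3,"y":-10.6,"z":-4,"turn":0},{"x":6.3,"y":-10.6,"z":-4,"turn":0}]'
```

```text
t: 1.55
tcp_pos: [0.509, 0.0338, 0.2169]
ee_rot: [-0.03, 1.0, 0.0, 0.0]
contact_force: [0.8, 0.6, 0.0]
finger_gap: 0.65
t: 1.95
tcp_pos: [0.5715, -0.0755, 0.1754]
ee_rot: [-0.026, 1.0, -0.001, -0.001]
contact_force: [0.8, 0.0, -0.7]
finger_gap: 0.649
```

```bash
python3 - <<'E'
from h import *
im,c=snap('wrist','w1'); s=env.state(); print(s['tcp_pos'],s['ee_rot'],-c['R'].T@c['t'])
print(proj(load('w1'),[.5584,-.0495,.04]),proj(load('w1'),s['tcp_pos']))
E
```

```text
[ 0.57100892 -0.07257856  0.17589886] [-2.77526253e-02  9.99614309e-01 -4.27474780e-04 -9.17620817e-04] [ 0.48937296 -0.08139608  0.31799482]
[360.5207774  210.04359416] [336.03495387 305.78455813]
```

View pics/w1.png

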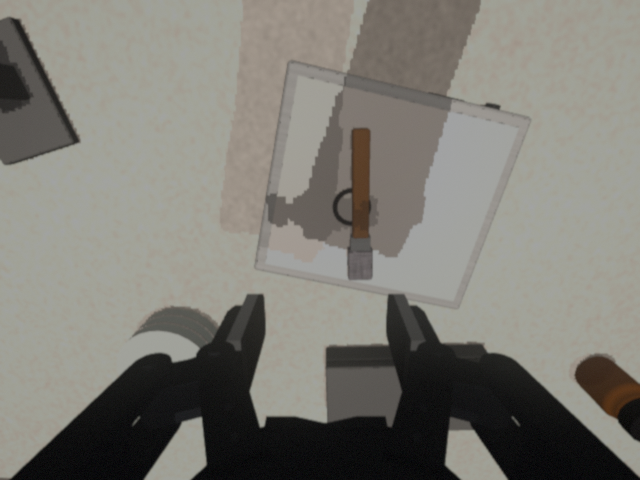

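```bash
python3 - <<'E'
from h import *
d=load('w1'); im=d['im']; h=cv2.cvtColor(im,cv2.COLOR_RGB2HSV)
m=((h[...,1]>110)&(h[...,0]<25)).astype(np.uint8); m[:100]=0;m[290:]=0;m[:,:300]=0;m[:,420:]=0
ys,xs=np.nonzero(m); b=cv2.boxPoints(cv2.minAreaRect(np.c_[xs,ys].astype(np.float32))); print(b.tolist())
P=np.array([ray(d,*p,.04) for p in b]); print(P.round(4)[:,:2], [np.linalg.norm(P[i]-P[(i+1)%4]).round(4) for i in range(4)])
for y in range(140,235,15): 
    x=xs[ys==y]; print(y,x.min(),x.max(),ray(d,(x.min()+x.max())/2,y,.04).round(4))
E
```

```text
[[352.0, 129.0], [368.0, 129.0], [368.0, 237.0], [352.0, 237.0]]
[[ 0.4949 -0.0615]
 [ 0.4942 -0.0492]
 [ 0.5816 -0.0412]
 [ 0.5823 -0.0547]] [np.float64(0.0123), np.float64(0.0877), np.float64(0.0136), np.float64(0.0877)]
140 353 368 [ 0.5027 -0.0543  0.04  ]
155 353 368 [ 0.514  -0.0533  0.04  ]
170 353 368 [ 0.5257 -0.0523  0.04  ]
185 353 368 [ 0.5376 -0.0513  0.04  ]
200 353 368 [ 0.55   -0.0502  0.04  ]
215 354 366 [ 0.5627 -0.0496  0.04  ]
230 353 366 [ 0.5757 -0.0489  0.04  ]
```

```bash
python3 -m inch '[{"x":-1.3,"y":2.3,"z":-3,"turn":0.02},{"x":-1.3,"y":2.3,"z":-6,"turn":0.02},{"x":-1.3,"y":2.3,"z":-9,"turn":0.02},{"x":-1.3,"y":2.3,"z":-11,"turn":0.02},{"x":-1.3,"y":2.3,"z":-11,"turn":0.02},{"x":-1.3,"y":2.3,"z":-11,"turn":0.02}]' 0.2
```

```text
t: 2.6
tcp_pos: [0.5584, -0.0463, 0.0676]
ee_rot: [-0.04, 0.999, 0.0, 0.0]
contact_force: [0.2, -1.1, -0.4]
finger_gap: 0.396
```

```bash
python3 -m inch '[{"x":0,"y":-0.35,"z":-1.5,"turn":0},{"x":0,"y":-0.35,"z":-3,"turn":0},{"x":0,"y":-0.35,"z":-3.5,"turn":0},{"x":0,"y":-0.35,"z":-3.5,"turn":0}]'
python3 - <<'E'
from h import *
snap('wrist','w2'); print(env.state()['tcp_pos'],env.state()['contact_force'])
E
```

```text
t: 3.0
tcp_pos: [0.5575, -0.0509, 0.0309]
ee_rot: [-0.04, 0.999, 0.0, -0.001]
contact_force: [0.1, 0.5, 0.0]
finger_gap: 0.402
[ 0.55803346 -0.0509065   0.03150757] [0.59026138 0.3767561  0.17997584]
```

View pics/w2.png

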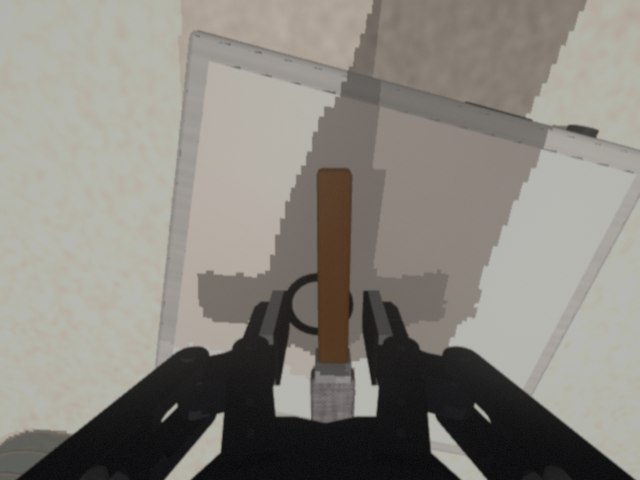

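```bash
python3 -m inch '[{"x":0,"y":0,"z":0,"turn":0},{"x":0,"y":0,"z":0,"turn":0},{"x":0,"y":0,"z":0,"turn":0},{"x":0,"y":0,"z":0,"turn":0},{"x":0,"y":0,"z":0,"turn":0}]' 1
python3 -m inch '[{"x":0,"y":0,"z":2,"turn":0},{"x":0,"y":0,"z":5,"turn":0},{"x":0,"y":0,"z":9,"turn":0},{"x":0,"y":0,"z":10,"turn":0}]'
python3 - <<'E'
from h import *
snap('wrist','w3'); snap('side','s3'); snap('top','t3'); print(env.state()['tcp_pos'],env.state()['ee_rot'],env.state()['t'])
E
```

```text
t: 3.55
tcp_pos: [0.5589, -0.051, 0.0325]
ee_rot: [-0.04, 0.999, -0.0, 0.001]
contact_force: [-0.4, -0.2, 6.2]
finger_gap: 0.136
t: 3.95
tcp_pos: [0.5608, -0.0513, 0.1357]
ee_rot: [-0.039, 0.999, -0.0, 0.003]
contact_force: [0.7, -0.2, -0.0]
finger_gap: 0.135
[ 0.55844033 -0.05075007  0.13195099] [-3.97256144e-02  9.99210556e-01  7.24336946e-05  3.67667622e-04] 4.1
```

View pics/w3.png

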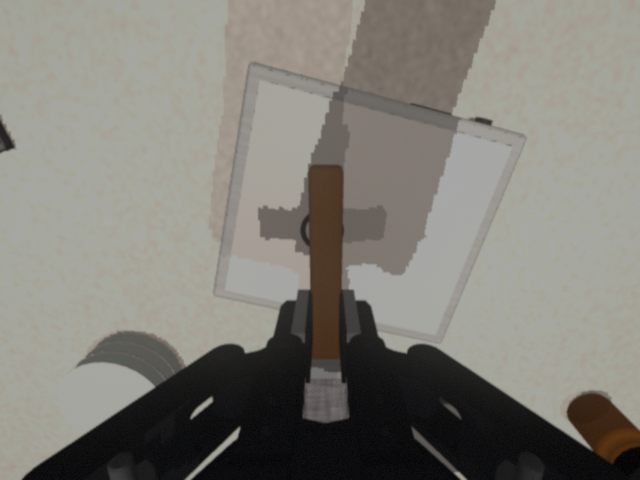

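View pics/s3.png

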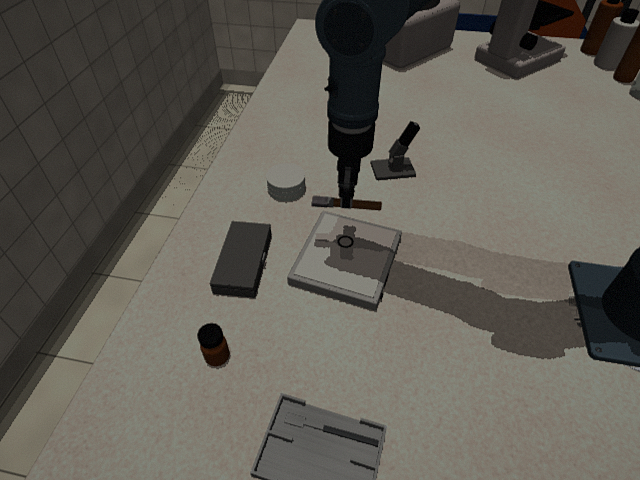

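```bash
python3 -m inch '[{"x":-0.3,"y":4,"z":0,"turn":-0.1},{"x":-0.6,"y":9,"z":0,"turn":-0.18},{"x":-0.9,"y":14,"z":0,"turn":-0.18},{"x":-1.2,"y":19,"z":0,"turn":-0.18},{"x":-1.5,"y":24,"z":0,"turn":-0.18},{"x":-1.8,"y":29,"z":0,"turn":-0.18},{"x":-2.1,"y":34,"z":0,"turn":-0.18},{"x":-2.3,"y":38,"z":0,"turn":-0.18},{"x":-2.5,"y":41.5,"z":0,"turn":-0.18},{"x":-2.5,"y":42.6,"z":0,"turn":-0.18},{"x":-2.5,"y":42.6,"z":0,"turn":-0.18}]'
python3 - <<'E'
from h import *
snap('wrist','w4'); snap('top','t4'); print(env.state()['tcp_pos'],env.state()['ee_rot'],env.state()['t'])
E
```

```text
t: 5.2
tcp_pos: [0.5316, 0.3766, 0.1297]
ee_rot: [0.049, 0.999, -0.001, -0.001]
contact_force: [-0.7, -0.4, -0.5]
finger_gap: 0.136
[0.53332327 0.37272301 0.13055337] [ 5.10963108e-02  9.98692554e-01 -1.41231621e-03 -5.95450122e-04] 5.3
```

View pics/w4.png

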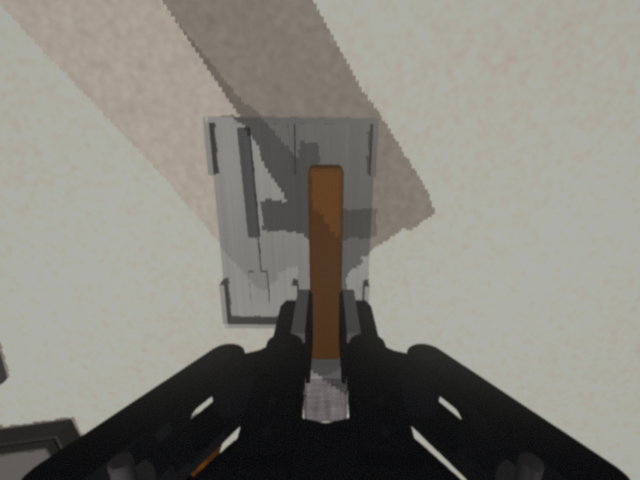

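View pics/t4.png

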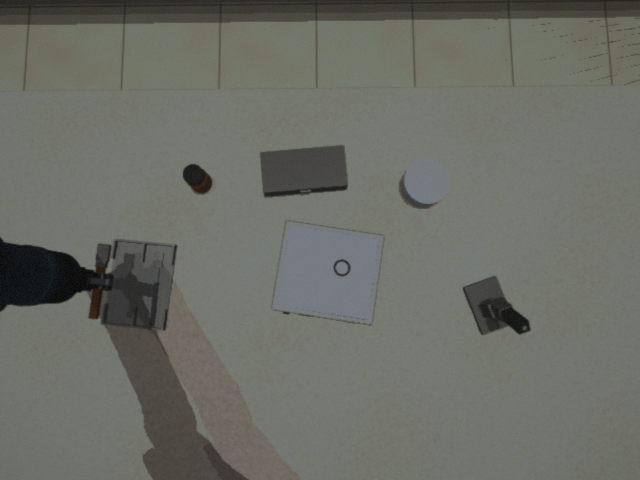

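```bash
python3 - <<'E'
from h import *
d=load('w4')
A=ray(d,205,117,.016);B=ray(d,377,117,.016);C=ray(d,225,327,.016)
print(A,B,C,np.linalg.norm(A-B),np.linalg.norm(A-C))
ex=(C-A)/np.linalg.norm(C-A); ey=(B-A)/np.linalg.norm(B-A); print(np.degrees(np.arctan2(ex[1],ex[0])),np.degrees(np.arctan2(ey[1],ey[0])))
print('slot',(B+C)/2+0.03*ey)
# ring from top
t=load('t4'); V=t['im'].max(2).astype(int); m=(V<92).astype(np.uint8); m[:255]=0;m[282:]=0;m[:,:328]=0;m[:,357:]=0
ys,xs=np.nonzero(m); W=(115-V[ys,xs]); c=np.c_[xs,ys]; (cx,cy),r=cv2.minEnclosingCircle(c.astype(np.float32)); print(cx,cy,r,(c*W[:,None]).sum(0)/W.sum())
print('ring',ray(t,cx,cy,.028),ray(t,cx+r,cy,.028))
s=load('s3'); V=s['im'].max(2).astype(int); cv2.imwrite('pics/s3c.png',cv2.resize(s['im'][225:260,325:365,::-1],None,fx=10,fy=10))
print('side ring',ray(s,345,241.5,.028))
E
```

```text
[0.4394509  0.29869772 0.016     ] [0.45122972 0.41881716 0.016     ] [0.60908403 0.28021132 0.016     ] 0.12069556807633311 0.17063746679346414
-6.219473948218541 84.39952574453953
slot [0.53308461 0.37937104 0.016     ]
341.5 267.5 8.514793395996094 [341.44939592 267.29570212]
ring [ 0.55777433 -0.05656412  0.028     ] [ 0.55764697 -0.07327058  0.028     ]
side ring [ 0.55888863 -0.05523295  0.028     ]
```

View pics/s3c.png

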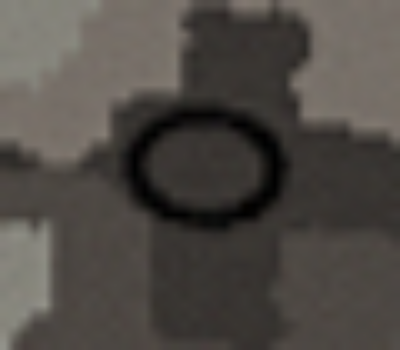

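```bash
python3 -m inch '[{"x":0,"y":0.4,"z":-3,"turn":0},{"x":0,"y":0.4,"z":-7,"turn":0},{"x":0,"y":0.4,"z":-10,"turn":0},{"x":0,"y":0.4,"z":-11,"turn":0},{"x":0,"y":0.4,"z":-11.5,"turn":0},{"x":0,"y":0.4,"z":-12,"turn":0},{"x":0,"y":0.4,"z":-12,"turn":0}]'
```

```text
t: 6.0
tcp_pos: [0.5342, 0.3791, 0.0128]
ee_rot: [0.051, 0.999, 0.0, 0.001]
contact_force: [0.0, 0.8, -0.4]
finger_gap: 0.143
```

```bash
python3 -m inch '[{"x":0,"y":0,"z":-0.2,"turn":0},{"x":0,"y":0,"z":-0.4,"turn":0},{"x":0,"y":0,"z":-0.4,"turn":0}]'
```

```text
t: 6.3
tcp_pos: [0.534, 0.3796, 0.0086]
ee_rot: [0.05, 0.999, 0.001, 0.001]
contact_force: [-0.6, 1.0, 1.5]
finger_gap: 0.14
```

```bash
python3 - <<'E'
from h import *
snap('side','s5'); print(env.state()['tcp_pos'],env.state()['contact_force'])
E
```

```text
[0.53393788 0.37956827 0.00861904] [-0.16430046  0.07845746  2.96738582]
```

View pics/s5.png

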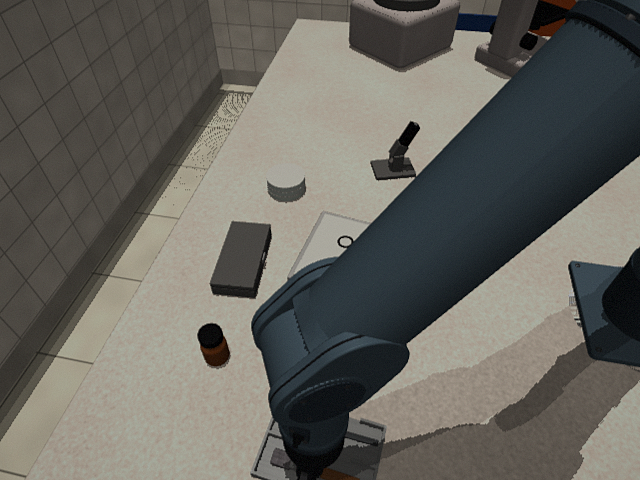

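```bash
python3 -m inch '[{"x":0,"y":0,"z":0,"turn":0},{"x":0,"y":0,"z":0,"turn":0},{"x":0,"y":0,"z":0,"turn":0},{"x":0,"y":0,"z":1,"turn":0},{"x":0,"y":0,"z":4,"turn":0},{"x":0,"y":0,"z":8,"turn":0},{"x":0,"y":0,"z":12,"turn":0},{"x":0,"y":-4,"z":16,"turn":0},{"x":0,"y":-9,"z":18,"turn":0},{"x":0,"y":-14,"z":18,"turn":0}]' 0.25
python3 - <<'E'
from h import *
snap('top','t6');snap('side','s6'); print(env.state()['tcp_pos'],env.state()['ee_rot'],env.state()['q'],env.state()['t'])
im=load('t6')['im'][225:340,90:190,::-1]; im2=load('s6')['im'][370:480,240:400,::-1]
cv2.imwrite('pics/c6.png',cv2.convertScaleAbs(np.hstack([cv2.resize(im,(400,460)),cv2.resize(im2,(400,460))]),alpha=1.8))
E
```

```text
t: 7.35
tcp_pos: [0.535, 0.2485, 0.1912]
ee_rot: [0.049, 0.999, 0.002, 0.003]
contact_force: [0.7, -0.7, -0.3]
finger_gap: 0.378
[0.53525728 0.23933565 0.18957438] [ 0.05565823  0.99844781 -0.00153276  0.001332  ] [-0.72178456  0.48693864  0.29826152  1.76540471 -0.16947923  0.91384754
  1.10694658] 7.45
```

View pics/c6.png

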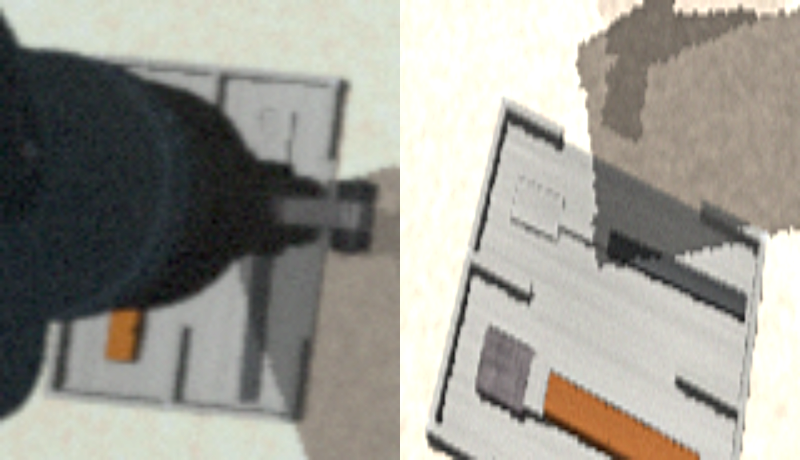

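```bash
python3 - <<'E'
from h import *
t=load('t4');s=load('s3')
def tri(u1,u2):
    A=[]
    for d,u in((t,u1),(s,u2)):
        P=d['K']@np.c_[d['R'],d['t']]; A.append(P)
    X=cv2.triangulatePoints(A[0],A[1],np.array(u1,float),np.array(u2,float)); X=(X[:3]/X[3]).ravel()
    return X.round(4),(proj(t,X)-u1).round(1),(proj(s,X)-u2).round(1)
for d,n,r in((t,'top',(280,340,470,540)),(s,'side',(110,185,365,430))):
    V=d['im'].max(2); m=np.zeros_like(V); a,b,c,e=r; m[a:b,c:e]=V[a:b,c:e]<28
    k=cv2.connectedComponentsWithStats(m); i=1+np.argmax(k[2][1:,4]); ys,xs=np.nonzero(k[1]==i)
    rc=cv2.minAreaRect(np.c_[xs,ys].astype(np.float32)); print(n,len(xs),rc,cv2.boxPoints(rc).tolist())
# stand base on z=.01 corners top
for u in[(463,288),(496,276),(483,335)]: print('base',ray(t,*u,.010).round(4))
print(tri((524.5,328),(416,124)))
cv2.imwrite('pics/c7.png',np.hstack([cv2.convertScaleAbs(cv2.resize(t['im'][270:340,460:535,::-1],(400,373),interpolation=cv2.INTER_NEAREST),alpha=2.5),cv2.convertScaleAbs(cv2.resize(s['im'][115:185,365:425,::-1],(400,373),interpolation=cv2.INTER_NEAREST),alpha=2.5)]))
E
```

```text
top 277 ((513.2704467773438, 318.9753723144531), (27.527931213378906, 13.95602035522461), 39.80556869506836) [[498.2294616699219, 315.5245666503906], [507.1639099121094, 304.8032531738281], [528.3114013671875, 322.4261779785156], [519.376953125, 333.1474914550781]]
side 593 ((403.5401611328125, 146.7253875732422), (25.170923233032227, 51.37957763671875), 8.32564926147461) [[387.36749267578125, 170.32208251953125], [394.80718994140625, 119.48397827148438], [419.71282958984375, 123.12869262695312], [412.27313232421875, 173.966796875]]
base [ 0.5162 -0.2986  0.01  ]
base [ 0.5396 -0.3654  0.01  ]
base [ 0.4241 -0.3336  0.01  ]
(array([ 0.4456, -0.3632,  0.1262]), array([-0., -0.]), array([0., 0.]))
```

View pics/c7.png

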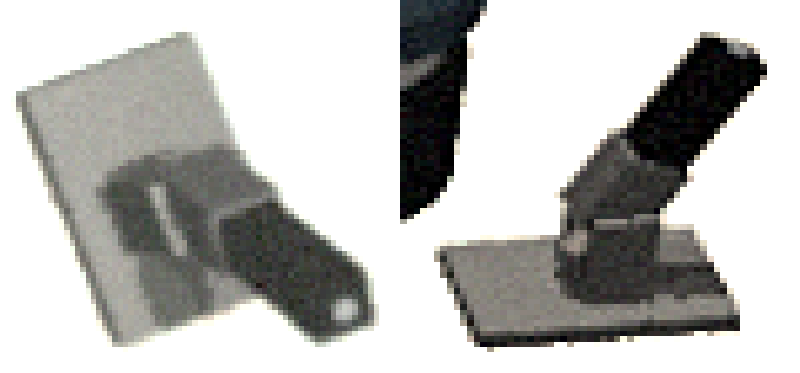

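```bash
python3 -m inch '[{"x":-0.5,"y":-4,"z":1,"turn":-0.14},{"x":-1,"y":-8,"z":2,"turn":-0.28},{"x":-1.5,"y":-12,"z":3,"turn":-0.42},{"x":-2,"y":-16,"z":4,"turn":-0.56},{"x":-2.5,"y":-20,"z":5,"turn":-0.7},{"x":-3,"y":-24,"z":6,"turn":-0.84},{"x":-3.5,"y":-28,"z":6,"turn":-0.98},{"x":-4,"y":-32,"z":6,"turn":-1.12},{"x":-4.5,"y":-36,"z":6,"turn":-1.26},{"x":-5,"y":-40,"z":6,"turn":-1.4},{"x":-5.5,"y":-44,"z":6,"turn":-1.54},{"x":-6,"y":-48,"z":6,"turn":-1.68}]' 0
python3 -m inch '[{"x":0,"y":-3,"z":0,"turn":-0.14},{"x":0,"y":-6,"z":0,"turn":-0.28},{"x":0,"y":-9,"z":0,"turn":-0.42},{"x":0,"y":-11,"z":0,"turn":-0.56},{"x":0,"y":-11,"z":0,"turn":-0.7},{"x":0,"y":-11,"z":0,"turn":-0.84},{"x":0,"y":-11,"z":0,"turn":-0.98},{"x":0,"y":-11,"z":0,"turn":-1.0},{"x":0,"y":-11,"z":0,"turn":-1.0}]'
python3 - <<'E'
from h import *
snap('wrist','w8'); s=env.state(); print(s['tcp_pos'],s['ee_rot'],s['q'].round(2))
snap('top','t8')
E
```

```text
t: 8.65
tcp_pos: [0.4731, -0.233, 0.2479]
ee_rot: [0.779, 0.627, 0.001, 0.0]
contact_force: [1.0, -0.5, -0.8]
finger_gap: 0.498
t: 9.55
tcp_pos: [0.4735, -0.3415, 0.2474]
ee_rot: [0.984, 0.181, -0.0, -0.0]
contact_force: [0.2, -0.8, 0.9]
finger_gap: 0.501
[ 0.47346489 -0.34154883  0.24746058] [ 9.83486042e-01  1.80983966e-01  7.45013092e-05 -6.76950714e-05] [-0.16  0.61  1.04  1.74 -0.58  1.13 -0.15]
```

View pics/w8.png

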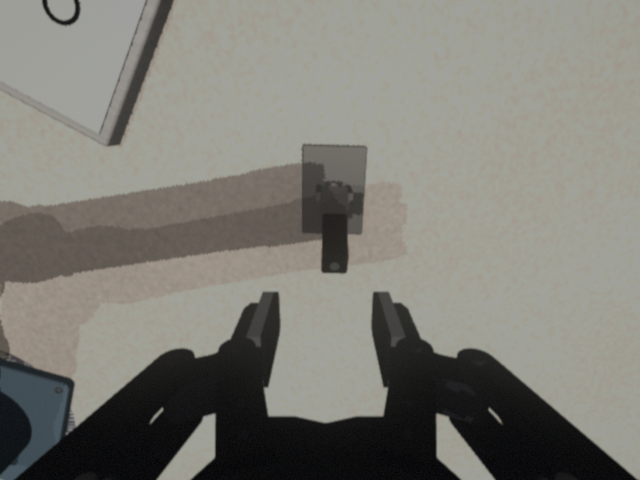

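View pics/t8.png

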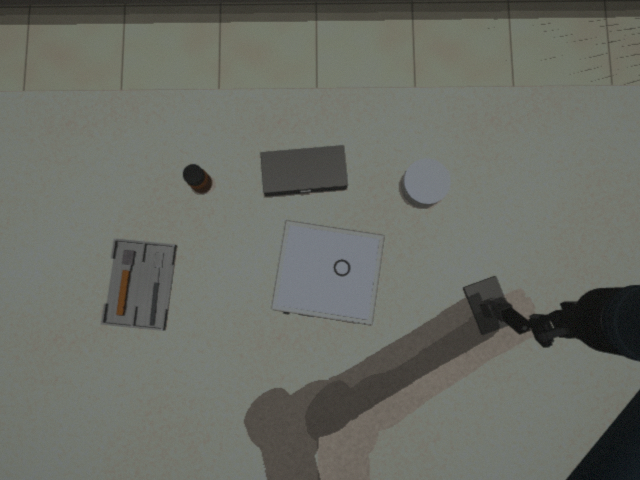

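```bash
python3 - <<'E'
from h import *
d=load('w8')
V=d['im'].max(2); m=np.zeros_like(V); m[120:290,295:380]=V[120:290,295:380]<95
P=[ray(d,*u,.01) for u in[(303,145),(367,147),(302,233),(364,233)]]
az=lambda a,b:np.degrees(np.arctan2(*(b-a)[1::-1]))
print(np.round(P,4)); print(az(P[2],P[0]),az(P[3],P[1]),az(P[0],P[1]),np.linalg.norm(P[0]-P[1]),np.linalg.norm(P[2]-P[0]))
print('back end',ray(d,334.5,266.5,.1278),ray(d,321,271,.123),ray(d,347,271,.123))
print(proj(d,[.4456,-.3632,.1278]),proj(d,[.4674,-.3553,.078]))
im=cv2.convertScaleAbs(cv2.resize(d['im'][130:290,290:380,::-1],None,fx=4,fy=4,interpolation=cv2.INTER_CUBIC)[:600],alpha=2)
cv2.imwrite('pics/c8.png',im)
E
```

```text
[[ 0.5192 -0.3008  0.01  ]
 [ 0.5415 -0.3653  0.01  ]
 [ 0.4259 -0.3328  0.01  ]
 [ 0.4514 -0.3999  0.01  ]]
18.954807396826954 20.97655803910952 -70.91748196551906 0.06831554235868989 0.09868947548895907
back end [ 0.44687464 -0.36178077  0.1278    ] [ 0.43706153 -0.35350191  0.123     ] [ 0.44486155 -0.3740281   0.123     ]
[335.53867786 268.38507767] [334.66025382 224.26970485]
```

View pics/c8.png

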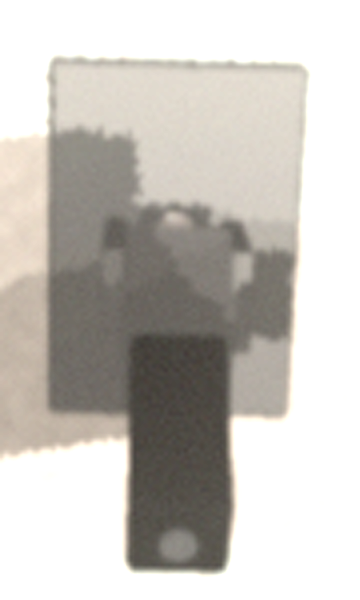

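```bash
python3 -m inch '[{"x":-1.6,"y":-1.7,"z":-3,"turn":-0.015},{"x":-1.6,"y":-1.7,"z":-7,"turn":-0.015},{"x":-1.6,"y":-1.7,"z":-11,"turn":-0.015},{"x":-1.6,"y":-1.7,"z":-11,"turn":-0.015},{"x":-1.6,"y":-1.7,"z":-11,"turn":-0.015}]'
python3 - <<'E'
from h import *
snap('wrist','w9'); s=env.state(); print(s['tcp_pos'],s['ee_rot'],s['q'].round(2))
E
```

```text
t: 10.15
tcp_pos: [0.4574, -0.359, 0.1381]
ee_rot: [0.985, 0.172, -0.0, -0.0]
contact_force: [-0.2, 0.0, 0.2]
finger_gap: 0.503
[ 0.45806822 -0.35969579  0.13915434] [9.85031818e-01 1.72369190e-01 6.85395060e-04 8.42316035e-04] [-0.04  0.73  0.92  1.83 -0.71  0.94 -0.03]
```

View pics/w9.png

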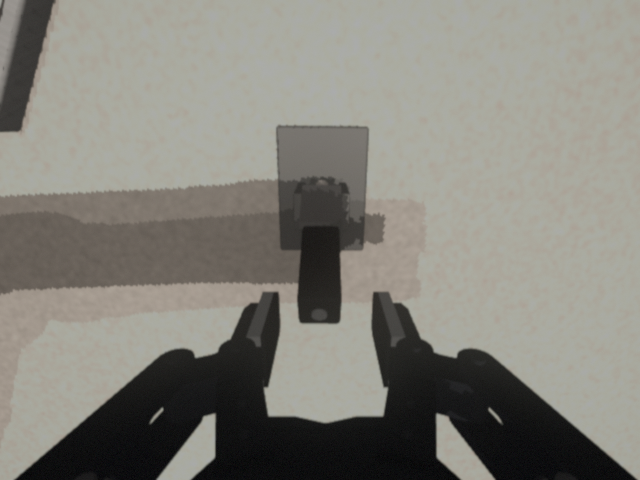

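```bash
python3 - <<'E'
from h import *
d=load('w9')
print(ray(d,319.5,314,.1278),ray(d,298,321,.123),ray(d,341,321,.123),proj(d,[.4577,-.3593,.139]))
E
```

```text
[ 0.44728525 -0.36158083  0.1278    ] [ 0.43671891 -0.35326661  0.123     ] [ 0.44437571 -0.37451408  0.123     ] [321.98474193 306.93037259]
```

```bash
python3 -m inch '[{"x":-0.1,"y":0.15,"z":-2,"turn":0},{"x":-0.1,"y":0.15,"z":-4,"turn":0},{"x":-0.1,"y":0.15,"z":-5.2,"turn":0},{"x":-0.1,"y":0.15,"z":-5.2,"turn":0},{"x":-0.1,"y":0.15,"z":-5.2,"turn":0}]'
python3 - <<'E'
from h import *
snap('wrist','w10'); snap('side','s10'); s=env.state(); print(s['tcp_pos'],s['ee_rot'],s['q'].round(2),s['contact_force'])
a=load('w10')['im'][:,:,::-1]; b=load('s10')['im'][100:200,340:460,::-1]
cv2.imwrite('pics/c10.png',cv2.convertScaleAbs(np.hstack([cv2.resize(a[150:450,150:500],(400,343)),cv2.resize(b,(400,343))]),alpha=2))
E
```

```text
t: 10.7
tcp_pos: [0.457, -0.358, 0.0866]
ee_rot: [0.985, 0.172, 0.001, 0.001]
contact_force: [0.2, -0.5, 0.1]
finger_gap: 0.497
[ 0.45704106 -0.35796747  0.08664117] [9.85072883e-01 1.72134707e-01 6.64292459e-04 7.85864934e-04] [-0.    0.79  0.85  1.86 -0.78  0.86  0.02] [ 0.66021499 -0.52150412  0.15642488]
```

View pics/c10.png

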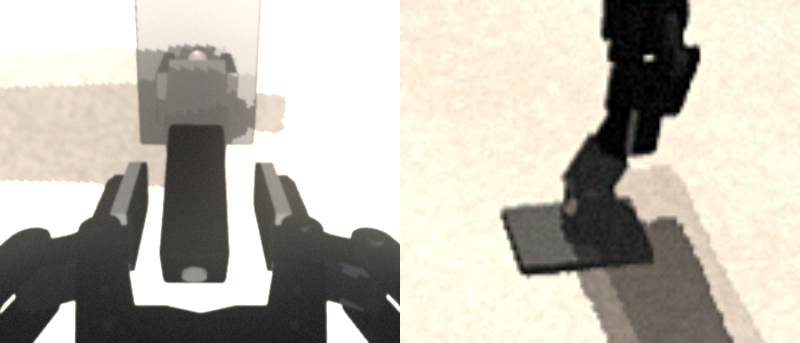

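```bash
python3 -m inch '[{"x":0,"y":0,"z":0,"turn":0},{"x":0,"y":0,"z":0,"turn":0},{"x":0,"y":0,"z":0,"turn":0},{"x":0,"y":0,"z":0,"turn":0},{"x":0,"y":0,"z":0,"turn":0}]' 1
```

```text
t: 11.3
tcp_pos: [0.4567, -0.3574, 0.0861]
ee_rot: [0.985, 0.172, 0.0, 0.0]
contact_force: [-0.8, 1.2, 5.7]
finger_gap: 0.247
```

```bash
python3 -m inch '[{"x":-0.2,"y":-0.07,"z":0.45,"turn":0},{"x":-0.4,"y":-0.14,"z":0.91,"turn":0},{"x":-0.8,"y":-0.29,"z":1.81,"turn":0},{"x":-1.2,"y":-0.43,"z":2.72,"turn":0},{"x":-1.6,"y":-0.58,"z":3.62,"turn":0},{"x":-1.9,"y":-0.69,"z":4.35,"turn":0},{"x":-1.9,"y":-0.69,"z":4.35,"turn":0}]'
python3 - <<'E'
from h import *
snap('side','s11');snap('wrist','w11'); s=env.state(); print(s['tcp_pos'],s['q'].round(2),s['contact_force'],s['finger_gap'])
a=load('w11')['im'][:,:,::-1]; b=load('s11')['im'][100:200,340:460,::-1]
cv2.imwrite('pics/c11.png',cv2.convertScaleAbs(np.hstack([cv2.resize(a[150:450,150:500],(400,343)),cv2.resize(b,(400,343))]),alpha=2))
E
```

```text
t: 12.0
tcp_pos: [0.4372, -0.3651, 0.1302]
ee_rot: [0.985, 0.172, 0.001, 0.001]
contact_force: [0.9, -0.4, -0.9]
finger_gap: 0.247
[ 0.43747509 -0.3640382   0.12890251] [-0.02  0.72  0.91  1.87 -0.72  0.91  0.01] [-0.78661791 -0.04443423 -0.94126563] 0.25107847585832005
```

View pics/c11.png

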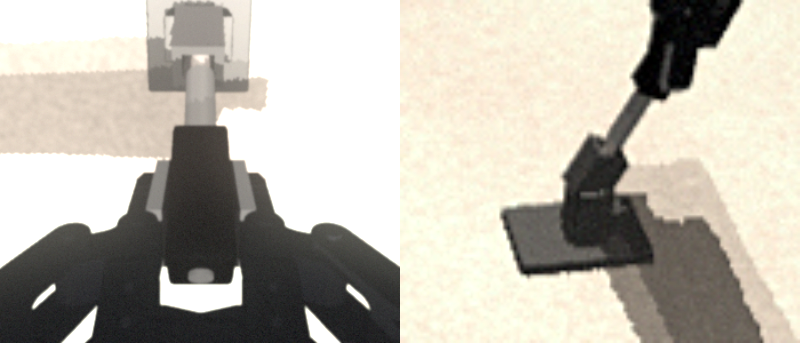

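```bash
python3 -m inch '[{"x":0.24,"y":0.09,"z":0.12,"turn":0},{"x":0.6,"y":0.22,"z":0.3,"turn":0},{"x":1.02,"y":0.37,"z":0.51,"turn":0},{"x":1.4,"y":0.5,"z":0.65,"turn":0},{"x":1.73,"y":0.63,"z":0.77,"turn":0}]'
python3 - <<'E'
from h import *
snap('side','s12');snap('wrist','w12'); s=env.state(); print(s['tcp_pos'],s['q'].round(2),s['contact_force'],s['wrist_torque'],s['finger_gap'])
a=load('w12')['im'][:,:,::-1]; b=load('s12')['im'][100:200,340:460,::-1]
cv2.imwrite('pics/c12.png',cv2.convertScaleAbs(np.hstack([cv2.resize(a[150:450,150:500],(400,343)),cv2.resize(b,(400,343))]),alpha=2))
E
```

```text
t: 12.6
tcp_pos: [0.4519, -0.3582, 0.1355]
ee_rot: [0.985, 0.172, -0.003, -0.0]
contact_force: [-7.2, -1.9, -4.2]
finger_gap: 0.249
[ 0.45252949 -0.35797946  0.13568707] [-0.04  0.73  0.92  1.85 -0.71  0.94 -0.03] [-5.55884027 -1.29484515 -2.71151881] [-0.4776976   1.54143798 -0.00865236] 0.2539791349234862
```

View pics/c12.png

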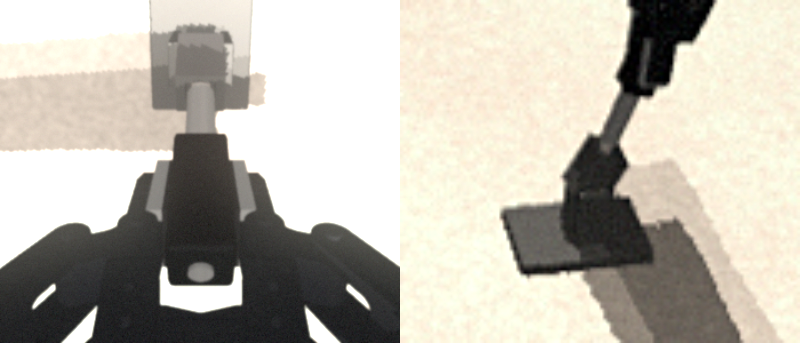

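```bash
python3 -m inch '[{"x":0.37,"y":0.14,"z":0.09,"turn":0},{"x":0.73,"y":0.27,"z":0.18,"turn":0},{"x":1.1,"y":0.4,"z":0.23,"turn":0},{"x":1.47,"y":0.54,"z":0.27,"turn":0},{"x":1.47,"y":0.54,"z":0.27,"turn":0}]'
python3 - <<'E'
from h import *
snap('side','s13');snap('wrist','w13'); s=env.state(); print(s['tcp_pos'],s['q'].round(2),s['contact_force'],s['wrist_torque'],s['finger_gap'])
a=load('w13')['im'][:,:,::-1]; b=load('s13')['im'][100:200,340:460,::-1]
cv2.imwrite('pics/c13.png',cv2.convertScaleAbs(np.hstack([cv2.resize(a[150:450,150:500],(400,343)),cv2.resize(b,(400,343))]),alpha=2))
E
```

```text
t: 13.2
tcp_pos: [0.4669, -0.3529, 0.1386]
ee_rot: [0.985, 0.172, -0.003, -0.0]
contact_force: [-5.5, -0.5, -0.3]
finger_gap: 0.248
[ 0.46685396 -0.35298489  0.13866906] [-0.06  0.74  0.92  1.82 -0.71  0.95 -0.05] [-5.89755401 -2.80255731  0.30575419] [-0.41380571  1.79313317  0.05961483] 0.24630056393211033
```

View pics/c13.png

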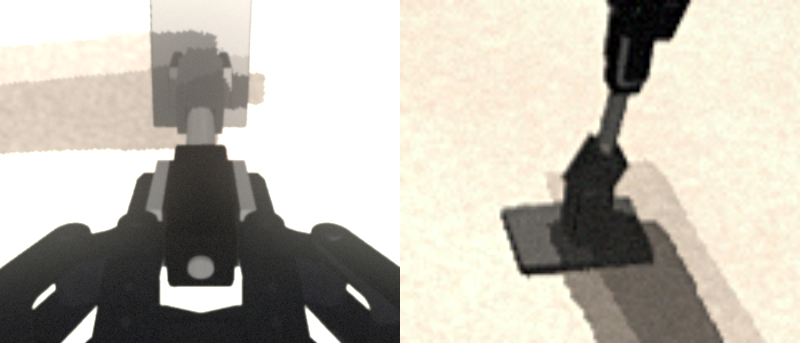

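```bash
cat > tilt.py <<'E'
from h import *
import sys
def tilt(f,ub,ut,T,az=None):
    # T: tcp; assume the axis lies in the vertical plane through the jaw centre, perpendicular to jaws (n=jaw dir)
    s=load(f); n=np.r_[T[2:4],0]; n/=np.linalg.norm(n); p=np.array([T[0],T[1],0])
    X=[]
    for u in(ub,ut):
        r=s['R'].T@np.linalg.inv(s['K'])@[*u,1]; o=-s['R'].T@s['t']; X.append(o+r*(n@(p-o))/(n@r))
    d=X[1]-X[0]; e=np.array([-n[1],n[0],0]); 
    return np.round(X,4), np.degrees(np.arctan2(d@e,d[2]))
E
python3 - <<'E'
from tilt import *
# jaw dir az -70
n=(np.cos(np.radians(-70.1)),np.sin(np.radians(-70.1)))
x0=340;y0=100;k=120/400
g=lambda a,b:(x0+(a-400)*k,y0+b*100/343)
print(tilt('s13',g(605,150),g(625,95),(.4668,-.353,*n)))
print(tilt('s11',g(605,152),g(645,97),(.4375,-.364,*n)))
E
```

```text
(array([[ 0.4714, -0.3513,  0.0767],
       [ 0.4636, -0.3542,  0.12  ]]), np.float64(-10.877148033532698))
(array([[ 0.4712, -0.3518,  0.0747],
       [ 0.4496, -0.3596,  0.1166]]), np.float64(-28.678162676903064))
```

```bash
python3 -m inch '[{"x":0.4,"y":0.14,"z":0.03,"turn":0},{"x":0.8,"y":0.28,"z":0.05,"turn":0},{"x":1.2,"y":0.42,"z":0.05,"turn":0},{"x":1.2,"y":0.42,"z":0.05,"turn":0}]'
python3 - <<'E'
from h import *
snap('side','s14');snap('wrist','w14'); s=env.state(); print(s['tcp_pos'],s['q'].round(2),s['contact_force'],s['wrist_torque'],s['finger_gap'])
a=load('w14')['im'][:,:,::-1]; b=load('s14')['im'][100:200,340:460,::-1]
cv2.imwrite('pics/c14.png',cv2.convertScaleAbs(np.hstack([cv2.resize(a[150:450,150:500],(400,343)),cv2.resize(b,(400,343))]),alpha=2))
E
```

```text
t: 13.7
tcp_pos: [0.4789, -0.3487, 0.1392]
ee_rot: [0.985, 0.172, -0.003, -0.0]
contact_force: [-5.9, -1.1, 1.8]
finger_gap: 0.248
[ 0.47887892 -0.34873579  0.13924218] [-0.07  0.75  0.92  1.8  -0.71  0.96 -0.08] [-7.22219758 -1.39139288  1.16532251] [-0.29976558  1.79828799 -0.05530112] 0.246361680737652
```

View pics/c14.png

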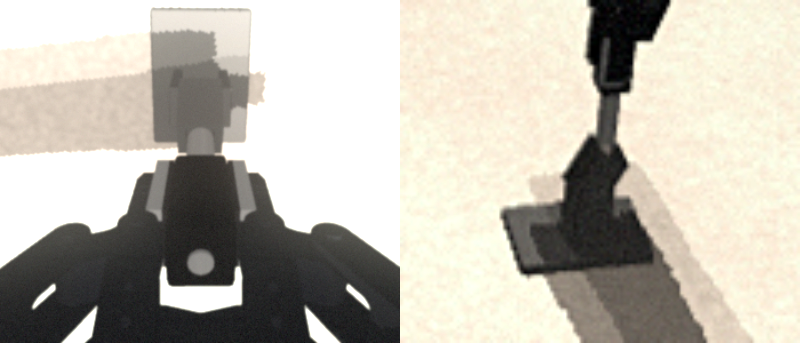

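```bash
python3 -m inch '[{"x":-0.05,"y":-0.02,"z":0.5,"turn":0},{"x":-0.05,"y":-0.02,"z":1.5,"turn":0},{"x":-0.05,"y":-0.02,"z":3,"turn":0},{"x":-0.05,"y":-0.02,"z":3,"turn":0},{"x":-0.05,"y":-0.02,"z":3,"turn":0}]'
python3 - <<'E'
from h import *
snap('side','s15');snap('wrist','w15'); s=env.state(); print(s['tcp_pos'],s['ee_rot'],s['contact_force'],s['wrist_torque'],s['finger_gap'])
a=load('w15')['im'][:,:,::-1]; b=load('s15')['im'][90:190,350:430,::-1]
cv2.imwrite('pics/c15.png',cv2.convertScaleAbs(np.hstack([cv2.resize(a[150:450,150:500],(400,500)),cv2.resize(b,(400,500))]),alpha=2))
E
```

```text
t: 14.3
tcp_pos: [0.4821, -0.3483, 0.1706]
ee_rot: [0.985, 0.173, 0.001, 0.0]
contact_force: [-0.3, -0.6, -0.9]
finger_gap: 0.251
[ 0.48129321 -0.34798654  0.16965995] [ 9.85030353e-01  1.72380729e-01  2.53624099e-04 -1.56036407e-04] [-0.67319776  0.5619531  -0.71875706] [-0.05019764 -0.02924189  0.04122418] 0.2518638984419525
```

View pics/c15.png

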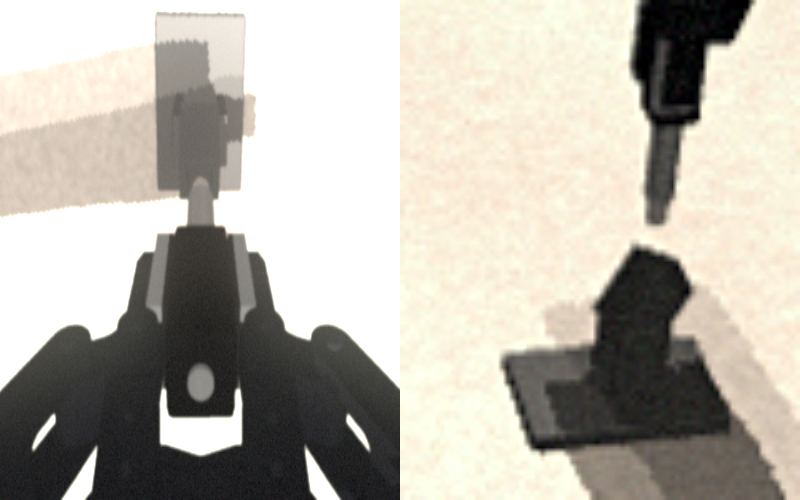

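```bash
python3 - <<'E'
from tilt import *
n=(np.cos(np.radians(-70.1)),np.sin(np.radians(-70.1)))
print(tilt('s15',(401.2,134.4),(403,115),(.4813,-.348,*n)))
s=load('s15')
for f,r in(('s15',(0,0)),):
    V=s['im'].max(2).astype(int)
    for y in range(112,137):
        row=V[y,390:420]; x=np.nonzero(row<80)[0]+390
        if len(x): print(y,x.min(),x.max(),V[y,x].tolist())
T=np.array([.4813,-.348,.1697])
print([proj(s,T+[0,0,dz]).round(1) for dz in(.019,-.009,-.065)])
E
```

```text
(array([[ 0.4755, -0.3501,  0.103 ],
       [ 0.4783, -0.3491,  0.1545]]), np.float64(3.234225683510015))
112 399 409 [33, 14, 32, 30, 28, 22, 18, 29, 23, 5, 6]
113 399 409 [62, 6, 6, 13, 12, 11, 9, 4, 0, 0, 0]
114 400 408 [34, 0, 0, 0, 2, 0, 0, 37, 34]
115 400 406 [58, 17, 20, 32, 32, 26, 52]
116 400 405 [53, 24, 33, 42, 41, 32]
117 400 405 [52, 28, 40, 44, 42, 27]
118 400 405 [47, 25, 32, 42, 38, 23]
119 400 405 [44, 28, 39, 39, 35, 22]
120 400 405 [38, 30, 39, 43, 37, 34]
121 400 405 [35, 32, 41, 37, 30, 45]
122 399 405 [71, 29, 30, 37, 43, 34, 55]
123 399 404 [68, 30, 35, 36, 42, 29]
124 399 404 [54, 29, 36, 37, 38, 27]
125 399 404 [57, 25, 39, 42, 40, 27]
126 399 404 [47, 28, 38, 37, 35, 22]
127 399 404 [39, 30, 37, 41, 37, 21]
128 399 404 [40, 32, 32, 39, 33, 37]
129 399 404 [56, 33, 35, 37, 28, 61]
130 399 403 [73, 40, 43, 37, 39]
131 399 403 [74, 44, 50, 43, 68]
132 399 402 [61, 43, 49, 44]
133 399 402 [60, 37, 47, 41]
134 399 402 [79, 49, 39, 60]
[array([403.7, 101.3]), array([402. , 112.7]), array([398.8, 134. ])]
```

```bash
python3 -m inch '[{"x":0.5,"y":2,"z":0.5,"turn":-0.05},{"x":1.5,"y":6,"z":0,"turn":-0.15},{"x":2.6,"y":10,"z":0,"turn":-0.25},{"x":3.7,"y":14,"z":0,"turn":-0.35},{"x":4.7,"y":18,"z":-1,"turn":-0.35},{"x":5.8,"y":22,"z":-2,"turn":-0.35},{"x":6.8,"y":26,"z":-3,"turn":-0.35},{"x":7.5,"y":28.5,"z":-3,"turn":-0.35},{"x":7.7,"y":29.2,"z":-3,"turn":-0.35},{"x":7.7,"y":29.2,"z":-3,"turn":-0.35},{"x":7.7,"y":29.2,"z":-3,"turn":-0.35}]'
python3 - <<'E'
from h import *
snap('side','s16');snap('wrist','w16');snap('top','t16'); s=env.state(); print(s['tcp_pos'],s['ee_rot'],s['q'].round(2),s['t'])
a=load('w16')['im'][:,:,::-1]; b=load('s16')['im'][160:280,300:400,::-1]
cv2.imwrite('pics/c16.png',cv2.convertScaleAbs(np.hstack([cv2.resize(a[100:450,150:500],(380,500)),cv2.resize(b,(420,504))[:500]]),alpha=1.8))
E
```

```text
t: 15.5
tcp_pos: [0.5575, -0.058, 0.1399]
ee_rot: [1.0, -0.003, 0.0, 0.0]
contact_force: [-1.2, -0.2, -1.3]
finger_gap: 0.246
[ 0.55751322 -0.05815593  0.13998635] [ 9.99994125e-01 -3.41601359e-03  1.42498357e-04  2.44142941e-04] [-0.7   0.77  1.05  1.89 -0.81  0.98 -0.85] 15.65
```

View pics/c16.png

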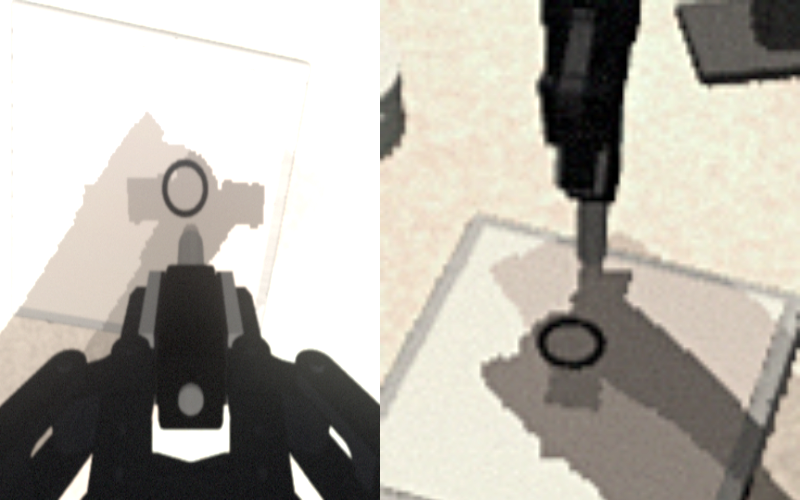

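View pics/t16.png

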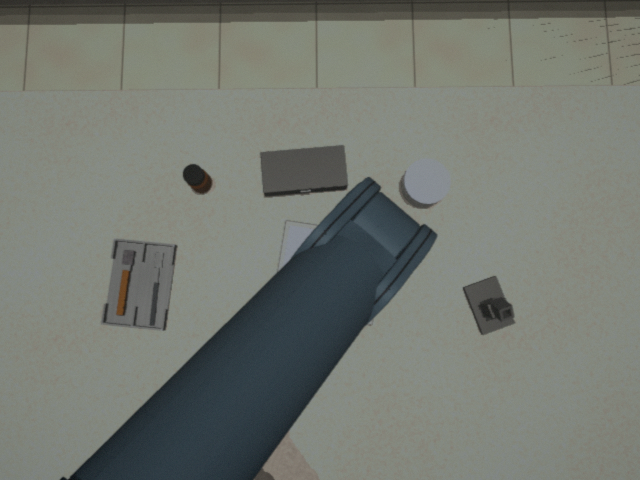

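```bash
python3 - <<'E'
from tilt import *
s=load('s16'); V=s['im'].max(2).astype(float)
T=np.array([.5575,-.0582,.140])
for dz in(.019,-.009,-.04,-.065): print(dz,proj(s,T+[0,0,dz]).round(2))
pts=[]
for y in range(205,228):
    r=V[y,338:364]; 
    c=np.clip((75-r)/(75-45),0,1); x=np.arange(338,364); 
    print(y,r[6:20].astype(int).tolist())
E
```

```text
0.019 [348.93 192.22]
-0.009 [348.22 203.48]
-0.04 [347.48 215.32]
-0.065 [346.91 224.43]
205 [31, 13, 28, 20, 21, 27, 14, 38, 40, 12, 5, 0, 92, 137]
206 [65, 4, 4, 5, 15, 23, 13, 21, 19, 2, 3, 0, 120, 138]
207 [125, 83, 80, 27, 0, 6, 2, 3, 1, 0, 0, 0, 131, 141]
208 [142, 131, 142, 57, 24, 32, 36, 36, 34, 16, 44, 107, 138, 138]
209 [136, 138, 128, 51, 37, 42, 46, 44, 46, 25, 90, 138, 137, 134]
210 [133, 139, 115, 44, 29, 41, 42, 38, 41, 25, 101, 137, 136, 134]
211 [134, 142, 115, 45, 33, 42, 41, 43, 38, 23, 122, 139, 136, 135]
212 [132, 142, 118, 47, 34, 39, 42, 43, 39, 23, 134, 140, 136, 134]
213 [131, 142, 114, 45, 36, 39, 43, 37, 40, 22, 132, 139, 135, 137]
214 [135, 137, 116, 49, 32, 39, 38, 43, 40, 21, 133, 143, 134, 133]
215 [139, 146, 120, 46, 32, 40, 40, 43, 40, 23, 135, 129, 123, 123]
216 [113, 112, 100, 42, 33, 46, 43, 40, 36, 25, 125, 117, 116, 113]
217 [87, 91, 82, 39, 34, 41, 45, 38, 40, 28, 110, 118, 121, 117]
218 [108, 99, 87, 40, 35, 42, 45, 41, 37, 30, 100, 124, 121, 120]
219 [118, 122, 101, 43, 35, 41, 44, 42, 37, 39, 94, 104, 104, 107]
220 [119, 126, 104, 41, 32, 42, 42, 42, 36, 36, 93, 90, 86, 85]
221 [119, 126, 118, 60, 35, 37, 44, 45, 30, 79, 114, 112, 109, 94]
222 [116, 121, 126, 97, 50, 39, 43, 43, 42, 112, 128, 123, 120, 115]
223 [115, 121, 126, 113, 61, 48, 51, 52, 48, 125, 129, 128, 130, 126]
224 [116, 123, 124, 81, 47, 52, 61, 52, 43, 82, 87, 85, 82, 82]
225 [118, 121, 127, 66, 43, 54, 55, 56, 45, 53, 53, 49, 49, 48]
226 [120, 121, 128, 66, 50, 56, 58, 53, 54, 57, 55, 55, 56, 56]
227 [122, 119, 126, 67, 51, 57, 61, 56, 59, 62, 57, 60, 56, 58]
```

```bash
python3 -m inch '[{"x":0.4,"y":0.2,"z":-1,"turn":0},{"x":0.4,"y":0.2,"z":-2.5,"turn":0},{"x":0.4,"y":0.2,"z":-3.5,"turn":0},{"x":0.4,"y":0.2,"z":-3.5,"turn":0},{"x":0.4,"y":0.2,"z":-3.5,"turn":0}]'
python3 - <<'E'
from h import *
snap('side','s17');snap('wrist','w17'); s=env.state(); print(s['tcp_pos'],s['ee_rot'],s['contact_force'],s['t'])
a=load('w17')['im'][:,:,::-1]; b=load('s17')['im'][190:270,310:380,::-1]
cv2.imwrite('pics/c17.png',cv2.convertScaleAbs(np.hstack([cv2.resize(a[150:450,200:450],(400,480)),cv2.resize(b,(400,480))]),alpha=1.6))
E
```

```text
t: 16.15
tcp_pos: [0.5615, -0.0547, 0.1043]
ee_rot: [1.0, -0.002, -0.0, 0.0]
contact_force: [-0.1, -1.2, -1.6]
finger_gap: 0.252
[ 0.56208613 -0.05470991  0.10499397] [ 9.99997568e-01 -2.18792211e-03  2.35576567e-04  1.46649585e-04] [-0.17831417  0.09584629 -0.61386464] 16.25
```

View pics/c17.png

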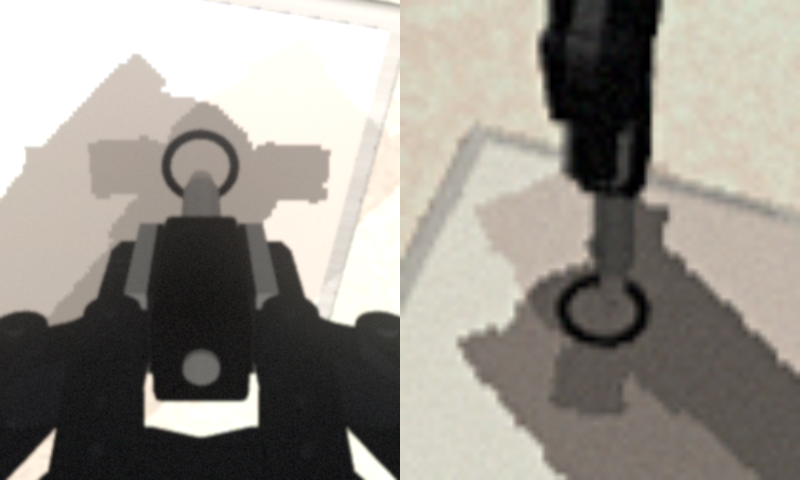

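```bash
python3 -m inch '[{"x":0,"y":0,"z":-0.3,"turn":0},{"x":0,"y":0,"z":-0.6,"turn":0},{"x":0,"y":0,"z":-0.8,"turn":0},{"x":0,"y":0,"z":-0.8,"turn":0}]'
python3 - <<'E'
from h import *
snap('side','s18');snap('wrist','w18'); s=env.state(); print(s['tcp_pos'],s['contact_force'],s['t'])
a=load('w18')['im'][:,:,::-1]; b=load('s18')['im'][190:270,310:380,::-1]
cv2.imwrite('pics/c18.png',cv2.convertScaleAbs(np.hstack([cv2.resize(a[200:350,260:385],(400,480)),cv2.resize(b,(400,480))]),alpha=1.6))
E
```

```text
t: 16.65
tcp_pos: [0.5617, -0.0543, 0.0964]
ee_rot: [1.0, -0.002, -0.0, -0.0]
contact_force: [-0.1, 0.5, -0.2]
finger_gap: 0.25
[ 0.56184347 -0.05444755  0.09668186] [ 0.75916046  0.66833442 -1.20347261] 16.75
```

View pics/c18.png

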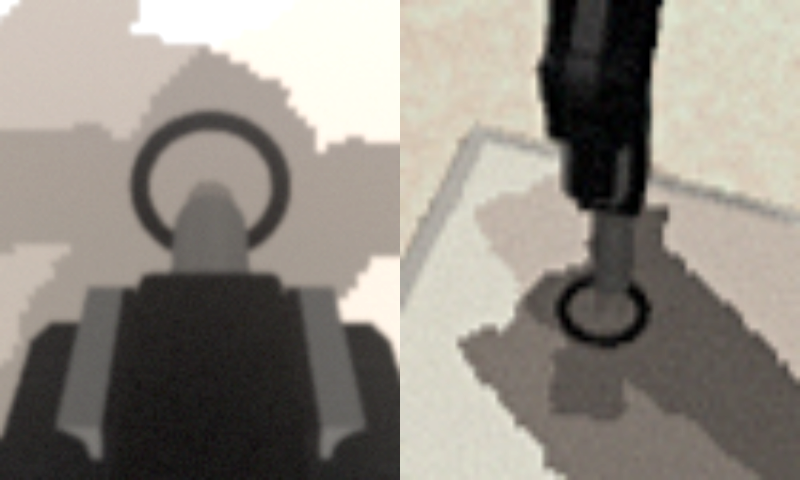

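```bash
python3 -m inch '[{"x":0.3,"y":0,"z":0,"turn":0},{"x":0.3,"y":0,"z":-0.1,"turn":0},{"x":0.3,"y":0,"z":-0.2,"turn":0},{"x":0.3,"y":0,"z":-0.2,"turn":0},{"x":0.3,"y":0,"z":-0.2,"turn":0}]'
python3 -m inch '[{"x":0,"y":0,"z":-0.1,"turn":0},{"x":0,"y":0,"z":-0.1,"turn":0},{"x":0,"y":0,"z":-0.1,"turn":0}]'
```

```text
t: 17.25
tcp_pos: [0.5651, -0.0545, 0.0949]
ee_rot: [1.0, -0.002, 0.0, 0.0]
contact_force: [1.5, 0.1, 0.7]
finger_gap: 0.249
t: 17.55
tcp_pos: [0.5651, -0.0545, 0.0938]
ee_rot: [1.0, -0.002, 0.0, 0.0]
contact_force: [1.8, 0.2, 1.5]
finger_gap: 0.251
```

```bash
python3 -m inch '[{"x":0,"y":0,"z":-0.1,"turn":0},{"x":0,"y":0,"z":-0.1,"turn":0},{"x":0,"y":0,"z":-0.1,"turn":0}]'
python3 -m inch '[{"x":0,"y":0,"z":-0.1,"turn":0},{"x":0,"y":0,"z":-0.1,"turn":0},{"x":0,"y":0,"z":-0.1,"turn":0}]'
python3 - <<'E'
from h import *
F=[]
for i in range(6):
    snap('wrist','w19'); s=env.state(); F.append(np.r_[s['contact_force'],s['tcp_pos']])
print(np.mean(F,0).round(4),np.std(F,0).round(4)); snap('side','s19')
a=load('w19')['im'][:,:,::-1]; b=load('s19')['im'][190:270,310:380,::-1]
cv2.imwrite('pics/c19.png',cv2.convertScaleAbs(np.hstack([cv2.resize(a[200:350,260:385],(400,480)),cv2.resize(b,(400,480))]),alpha=1.6))
E
```

```text
t: 17.85
tcp_pos: [0.565, -0.0544, 0.0928]
ee_rot: [1.0, -0.002, 0.0, 0.0]
contact_force: [1.1, 0.3, 1.4]
finger_gap: 0.247
t: 18.15
tcp_pos: [0.565, -0.0544, 0.0918]
ee_rot: [1.0, -0.002, 0.0, 0.0]
contact_force: [0.7, 0.0, 1.7]
finger_gap: 0.251
[ 0.7073  0.4087  1.9886  0.565  -0.0544  0.0918] [0.2289 0.6186 0.5202 0.     0.     0.    ]
```

View pics/c19.png

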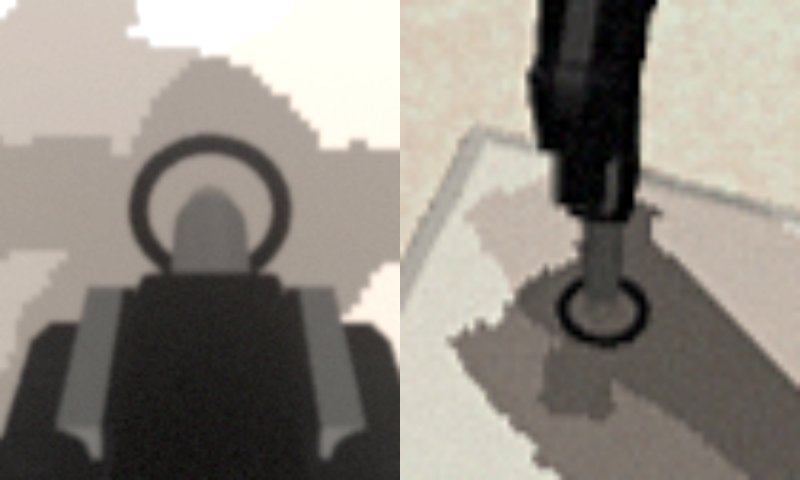

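```bash
python3 -m inch '[{"x":0,"y":0,"z":-0.1,"turn":0},{"x":0,"y":0,"z":-0.1,"turn":0},{"x":0,"y":0,"z":-0.1,"turn":0},{"x":0,"y":0,"z":-0.1,"turn":0}]'
python3 - <<'E'
from h import *
F=[]
for i in range(20):
    env.snapshot('wrist'); s=env.state(); F.append(np.r_[s['contact_force'],s['tcp_pos']])
print(np.mean(F,0).round(4),(np.std(F,0)/20**.5).round(4),s['t']); snap('wrist','w20'); snap('side','s20');snap('top','t20')
V=load('s20')['im'].max(2).astype(int)
for y in range(222,250): print(y,V[y,338:362].tolist())
a=load('w20')['im'][:,:,::-1]; b=load('s20')['im'][190:270,310:380,::-1]
cv2.imwrite('pics/c20.png',cv2.convertScaleAbs(np.hstack([cv2.resize(a[200:350,260:385],(400,480),interpolation=2),cv2.resize(b,(400,480),interpolation=2)]),alpha=1.6))
s=load('s20');T=np.array([.565,-.0544,.0908])
for dz in(.019,-.009,-.025,-.045): print(dz,proj(s,T+[0,0,dz]).round(2))
E
```

```text
t: 18.9
tcp_pos: [0.5649, -0.0545, 0.0908]
ee_rot: [1.0, -0.002, 0.0, 0.0]
contact_force: [1.2, -0.2, 2.6]
finger_gap: 0.249
[ 1.2758  0.0926  2.6757  0.5649 -0.0545  0.0907] [0.1292 0.1385 0.1318 0.     0.     0.    ] 19.9
222 [6, 0, 10, 7, 12, 8, 0, 9, 39, 43, 12, 2, 0, 84, 129, 130, 124, 123, 121, 113, 117, 109, 108, 98]
223 [8, 0, 4, 5, 4, 8, 4, 6, 40, 35, 6, 0, 0, 68, 80, 124, 128, 127, 123, 125, 123, 121, 121, 116]
224 [38, 17, 8, 8, 8, 4, 2, 23, 46, 32, 14, 0, 1, 54, 54, 83, 76, 119, 121, 122, 121, 121, 120, 121]
225 [115, 33, 0, 2, 15, 28, 18, 30, 32, 17, 5, 0, 30, 56, 60, 46, 44, 71, 117, 120, 121, 121, 121, 121]
226 [136, 78, 38, 18, 9, 13, 0, 9, 4, 0, 3, 0, 40, 56, 57, 51, 102, 103, 118, 124, 124, 120, 120, 123]
227 [125, 119, 113, 94, 41, 29, 35, 34, 25, 21, 11, 13, 49, 63, 56, 45, 120, 131, 122, 121, 123, 119, 120, 119]
228 [123, 126, 131, 111, 45, 41, 41, 47, 41, 41, 35, 51, 60, 59, 59, 49, 121, 126, 123, 120, 119, 122, 122, 121]
229 [123, 125, 133, 107, 47, 38, 44, 46, 41, 41, 38, 58, 61, 60, 59, 45, 122, 128, 123, 120, 120, 122, 122, 117]
230 [119, 123, 90, 69, 38, 36
[... 1384 characters left out ...]
8, 57, 56, 58]
244 [27, 0, 16, 36, 62, 62, 58, 63, 62, 69, 66, 49, 21, 0, 12, 49, 60, 59, 58, 64, 60, 59, 59, 58]
245 [56, 26, 0, 2, 32, 41, 52, 48, 53, 41, 33, 13, 0, 12, 47, 62, 62, 60, 59, 60, 59, 56, 54, 60]
246 [66, 55, 31, 10, 0, 5, 14, 14, 16, 11, 0, 0, 16, 42, 61, 61, 58, 60, 59, 57, 56, 57, 59, 58]
247 [63, 58, 63, 51, 45, 31, 29, 19, 14, 15, 39, 51, 52, 59, 58, 58, 55, 53, 59, 58, 59, 58, 61, 57]
248 [57, 59, 57, 57, 60, 55, 54, 51, 51, 52, 59, 63, 59, 59, 56, 61, 55, 60, 59, 59, 59, 56, 56, 60]
249 [55, 58, 56, 62, 59, 57, 63, 59, 59, 59, 59, 58, 61, 58, 62, 60, 60, 57, 57, 55, 61, 57, 57, 62]
0.019 [343.55 212.46]
-0.009 [343.  222.8]
-0.025 [342.69 228.5 ]
-0.045 [342.32 235.41]
```

View pics/c20.png

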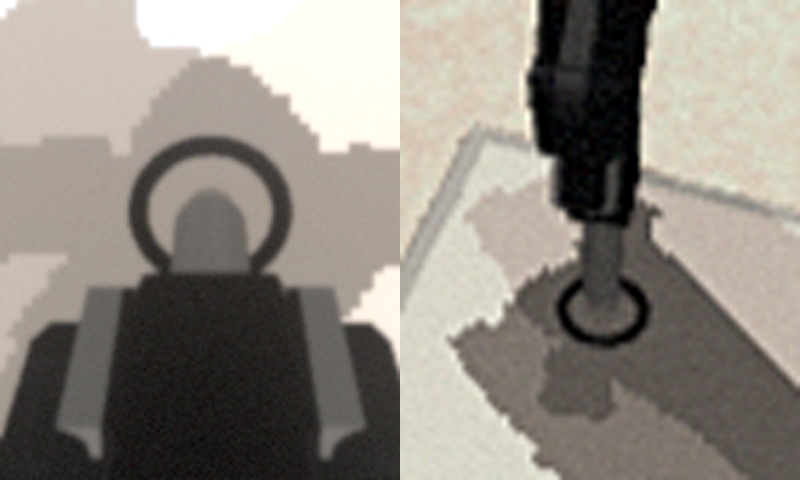

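```bash
python3 - <<'E'
from h import *
a=load('t0' if 0 else 'top0')['im'].astype(int); b=load('t20')['im'].astype(int); D=abs(a-b).max(2)
for n,(y0,y1,x0,x1) in dict(jar=(160,200,178,216),box=(140,200,255,352),dishes=(155,212,398,455),spat=(236,334,147,182)).items(): print(n,(D[y0:y1,x0:x1]>25).sum())
cv2.imwrite('pics/c21.png',cv2.convertScaleAbs(cv2.resize(load('t20')['im'][225:340,90:190,::-1],None,fx=4,fy=4,interpolation=2),alpha=1.8))
print(env.state()['contact_force'],env.state()['t'])
E
```

```text
jar 6
box 97
dishes 43
spat 7
[1.38947772 0.22367504 3.77269235] 20.05
```

View pics/c21.png

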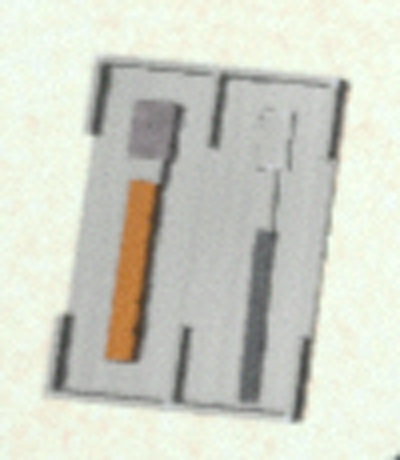

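```bash
python3 - <<'E'
from h import *
cv2.imwrite('pics/c22.png',cv2.convertScaleAbs(np.vstack([cv2.resize(load(f)['im'][130:220,240:470,::-1],None,fx=3,fy=3) for f in('top0','t20')]),alpha=1.8))
E
```

```text
(no output)
```

View pics/c22.png

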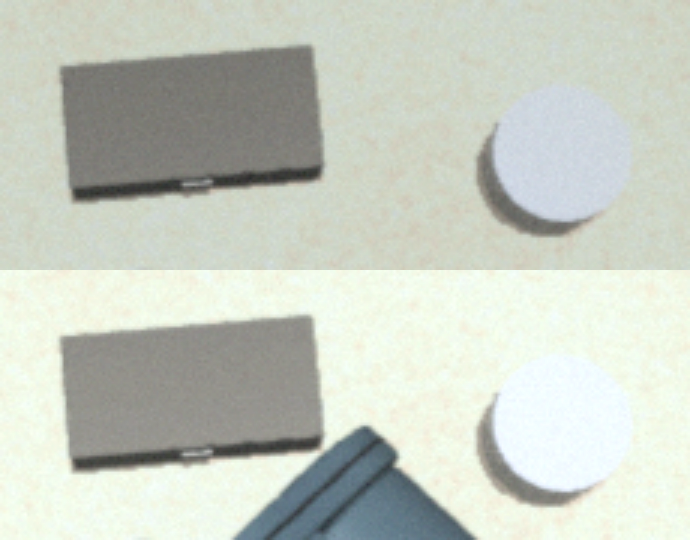

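The slide box and dishes haven't moved; the pixel differences came from the arm crossing the view. Handing in.

```bash
python3 -c "
from plant import env
print(env.finish_job())"
```

```text
the job is handed in; nothing more can be done
None
```

I handed the job in at about 20 s, well under the 53 s limit, with the arm still holding the meter against the panel.

- **Brush:** it lies flat in the tray's empty compartment, with its bristles towards the same end as the spatula's blade. The last top picture shows it fully inside, and the spatula, jar, dishes and slide box are where they were at the start.
- **Meter:** I drew it up out of its socket. The tool can only turn about the vertical, so I turned the meter upright in the jaws by leaning its nose on the socket's lip, with about 6 N of side force. I then pressed the nose down inside the ring.
- **Press:** the average force reading of 2.7 N, plus about 0.9 N for the meter's weight, gives about 3.6 N on the nose. That is about 4 mm in, or half-way. I had no direct reading of the nose's travel, and a last single reading was 3.8 N; single readings scatter by about 0.6 N.
- **Ring:** the wrist picture shows the nose centred in the ring. The side picture puts it up to about 3 mm off centre, so the two disagree slightly, but it is inside either way (7.5 mm of room).
- **Upright:** the side picture suggests about 2° of tilt remains (give or take 1°). I left it, because correcting it risked more than it would gain.

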